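Fit the filter cassette into the bench dust extractor

ROBOT

A 6-joint arm with a two-finger parallel gripper is mounted at the origin on the work surface. World frame = base frame: x ahead of the robot, y to its left, z up, the work surface at z = 0. Lengths are in m, angles in rad, forces in N, time in s.
With the tool pointing down it reaches from about 0.225 to 0.875 m from the base axis. Payload 3.4 kg.
Tool frame: the origin (TCP) lies at the very end of the fingers, on their centre line; the grasp point (between the pads) lies 19 mm behind it; z points along the fingers, y is the direction in which the jaws open and shut (so a half turn about z gives the same grasp; the last joint's range is limited). The gripper opens to 85 mm and grips with 20 to 120 N. Pads are 22 mm wide; open, the fingers measure 114 mm over their backs; the gripper's body (76 mm by 85 mm) begins 54 mm behind the grasp point. The pads swing forward as they close: fully open they stand 13 mm farther back than shut.
Start: joints at [-1.436, 0.276, 1.505, -0, 1.361, -0.121], TCP at [0.145, -0.556, 0.231] pointing down, gripper open.
Joint ranges: [-2.89, 2.89], [-0.75, 2.08], [0.22, 2.7], [-1.18, 4.32], [0.11, 2.71], [-2.7, 2.7]. Speed limits (rad/s): [2.57, 2.57, 3.14, 3.14, 3.14, 3.14].

INTERFACE

Orientations are given as a unit quaternion [w, x, y, z].
In Python, from rig import get_state, get_image, calibration, sign_off gives the robot as it stands. The module is installed in compiled form; this text tells all that it offers.
- The arm moves only by the tool drive_tool, never from a script. Its argument "targets" is one flat list of numbers, 7 for each row, row after row: the turn, a rotation vector about the tool's x, y, z in degrees, then the shift along the tool's x, y, z in mm, then the opening, from 0 (shut) to 1 (fully open). In form: [wx, wy, wz, tx, ty, tz, fingers, wx, wy, wz, tx, ty, tz, fingers, ...]. A call has 1 to 12 rows; each row shifts and turns the commanded pose from where the row before left it, along the tool's axes as they then stand; what a row does not reach is not made up. A row lasts 1/8 s, in which the tool goes at most 62.5 mm and 10.7 degrees, less where a joint would pass 70% of its speed; a pose out of reach is approached as far as the arm can. A call is refused whole if a number of a shift passes 62.5 or a number of a turn 10.7, either way. A call with a gripper value outside its range is refused whole. The fingers move at their own pace and stop on an object; "grip_force" is the grip in N (left out, the last holds). Time passes only in rows, so rows that do not move let the fingers close. It gives the time, the measured TCP pose, the force and the opening at its end, in the units of the state.
- get_state(): the state, without advancing time (a new reading comes with each control period).
- get_image(name): name is "scene" or "top" or "wrist"; returns the picture (384x512x3 uint8, red, green, blue); there is no depth.
- calibration(name): a dict with "mtx" (3x3 intrinsics, pixels), "world_to_cam" (4x4, takes a point from world to camera coordinates); the wrist camera has in their place "hand_eye" (4x4, takes a point from camera to tool coordinates, whose origin is the TCP and whose axes are the flange's). Camera axes: x right, y down, z forward; pixel columns grow to the right and rows downward; lengths in m; the calibration is good to about 2 mm. A picture is of the moment at which its call begins: read the wrist's pose just before it. calibration takes no time and is no camera call.
- sign_off(): hands the job in, once; it reports no verdict.
The state is a dict: "clock": time; "qpos": joint angles; "qd": joint speeds; "effort": joint torques, N m; "position": TCP position; "ee_rot": TCP orientation; "contact_force": force on the tool from outside, world axes, zero at the start; "moment": the same for the moment, N m; "width": finger opening in m.
Only numpy, scipy, OpenCV 4.12 (cv2) and the standard library are available. Lean on these libraries where they do the work, as an engineer would, in place of code of your own. Each camera call takes 0.05 s, during which the arm holds its last target.

TASK

Fit the black filter cassette into the sloping bay of the blue dust extractor: tuck its orange tongue under the yellow lip, lower the opposite edge until the cassette lies flat on the floor of the bay, and let go only then. Then slide the bolt with the red knob all the way over the cassette's edge, and leave the sanding block, glue bottle and hammer undisturbed.

Things in the scene. Friction and masses are not known exactly. Their poses are not given: they have to be found in the camera images.
- cassette_handle (a point): Centre of the grey handle rib (22 mm thick in x, 70 long in y, 34 high) in the middle of the loose black filter cassette (slab 120 x 130 x 18 mm, white pleats, 0.25 kg); the cassette's axes, z out of its top. Underside 35 mm below this point, top face 17 mm below. Starts flat on the bench, left or right of the extractor, tongue (-x) towards the robot within 30 degrees.
- tongue_tip (a point): Middle of the outer edge of the cassette's orange tongue, at the underside: 80 mm along -x and 35 mm below the handle's centre, in the cassette's axes. The tongue sticks out 20 mm from the slab's -x edge, is 100 mm wide and 6 mm thick, level with the underside.
- bay: Fixed recess sloping 16 degrees (0.28 rad) on the extractor. Origin on its floor, 66 mm above the bench, where the middle of a fitted cassette's underside belongs (axes then match; it may rest 3 mm lower down). x up the slope away from the robot, y left, z square out of the floor. Floor x -83 to 62, y -70 to 70 mm; side and upper walls 18 mm high with flat rims 60 and 34 mm wide.
- lip_edge (a point): Middle of the lower inner edge of the fixed yellow lip at the bay's low end: bay x -70, z 12 mm. The lip is 140 mm wide, 5 mm thick, covers x -105 to -70 mm; the pocket beneath is 12 mm high and ends at x -83 mm. A cassette parallel to the floor cannot go in: its upper edge must be raised, 8 to 18 degrees from the floor. Axes as the bay's.
- bolt_knob (a point): Middle of the upright red knob (16 mm across, 36 mm high, along the bay's z) at the bay's left side: bay x 15, z 44 mm, and y 105 mm at joint value 0. It stands on the steel bolt, a bar 24 mm wide lying 20 to 26 mm above the bay's floor, reaching 32 mm to -y and 30 mm to +y of the knob; it passes 2 mm over a seated cassette.
- bolt (a joint): Travel of the bolt in m: 0 open (clear of the recess), growing as it slides along the bay's -y, to the end stop at 0.030, fully closed, reaching 22 mm over the cassette's edge. It stays where it is left; about 2 N moves it.
- sanding_block: Bystander: cork sanding block 120 x 70 x 38 mm lying on the bench, on the other side of the extractor from the cassette. Origin under its centre.
- glue_bottle: Bystander: white glue bottle with yellow label, 64 mm across, 170 mm tall, standing behind on the left. Origin under its centre.
- hammer: Bystander: hammer with a wooden handle and steel head, about 220 mm long, lying behind on the right. Origin at its middle, x towards the head.
There are look-alikes about, which are no part of the job. Of the things that look like the part that bears cassette_handle, the middle-sized one is meant.

How it is judged:
By the outcome, as a careful person would: the job done as asked, in the order asked, and still so for the second after the job is handed in, with the robot touching nothing.
It also fails if it takes over 61 s, if anything falls off the work surface, if the arm or the gripper's body presses on something with over 40 N, if the wrist force passes 120 N, or if a joint passes its speed limit or range.

## Working session

There is one attempt and no reset: what is moved stays moved. The work goes in short steps, Python scripts to look and compute and a tool call to move; the robot and the scene stay as the last step left them, time stands still between calls to the robot, and variables do not carry over. Pictures are saved under pics/ and viewed, and the job is handed in when it is done.

Besides the shell and the picture viewer there is one more tool, called after "Request:" as name(argument=value, ...), one argument or row to a line, values as JSON. drive_tool: Moves the arm, as the interface text tells. Its arguments: {"type":"object","properties":{"targets":{"type":"array"},"grip_force":{"type":"number"}},"required":["targets"]}

```bash
mkdir -p pics; cat > h.py <<'E'
import numpy as np, cv2
from rig import get_state, get_image, calibration
from scipy.spatial.transform import Rotation as R
np.set_printoptions(precision=4,suppress=True)
def save(n,f):
    im=get_image(n); cv2.imwrite('pics/'+f,im[:,:,::-1]); return im
def ray(n,uv):
    c=calibration(n); K=np.array(c['mtx']); T=np.array(c['world_to_cam'])
    d=np.linalg.inv(K)@np.array([uv[0],uv[1],1.]); Rm=T[:3,:3]
    return -Rm.T@T[:3,3], Rm.T@d
def onz(n,uv,z):
    o,d=ray(n,uv); return o+d*(z-o[2])/d[2]
def proj(n,p):
    c=calibration(n); K=np.array(c['mtx']); T=np.array(c['world_to_cam'])
    q=K@(T[:3,:3]@np.asarray(p)+T[:3,3]); return q[:2]/q[2]
E
python3 - <<'E'
from h import *
print(get_state())
for n in ['scene','top']:
    save(n,n+'0.png'); print(calibration(n))
print(calibration('wrist'))
E
```

```text
{'clock': 0.0, 'qpos': array([-1.436 ,  0.2766,  1.5062,  0.    ,  1.3607, -0.121 ]), 'qd': array([ 0.0001, -0.0024,  0.0016,  0.001 ,  0.001 ,  0.0003]), 'effort': array([  0.0012, -41.6764, -24.5806,  -0.    ,   0.011 ,  -0.    ]), 'position': array([ 0.1454, -0.5558,  0.2304]), 'ee_rot': array([-0.0009,  0.9918,  0.1275,  0.    ]), 'contact_force': array([0.2988, 1.6433, 0.4564]), 'moment': array([-0.0025,  0.0148,  0.0383]), 'width': 0.08539540534378469}
{'mtx': array([[449.215 ,   0.    , 251.3745],
       [  0.    , 449.215 , 185.292 ],
       [  0.    ,   0.    ,   1.    ]]), 'world_to_cam': array([[-0.6516,  0.7585, -0.0056,  0.2916],
       [ 0.6515,  0.5559, -0.5162, -0.3182],
       [-0.3885, -0.3401, -0.8564,  1.8572],
       [ 0.    ,  0.    ,  0.    ,  1.    ]])}
{'mtx': array([[354.6628,   0.    , 260.9046],
       [  0.    , 354.6628, 192.8692],
       [  0.    ,   0.    ,   1.    ]]), 'world_to_cam': array([[-0.0301, -0.9989, -0.0369,  0.1027],
       [-0.9949,  0.0335, -0.095 ,  0.4963],
       [ 0.0961,  0.0339, -0.9948,  1.1582],
       [ 0.    ,  0.    ,  0.    ,  1.    ]])}
{'mtx': array([[315.3525,   0.    , 254.5636],
       [  0.    , 315.3525, 196.5605],
       [  0.    ,   0.    ,   1.    ]]), 'hand_eye': array([[-0.0003, -0.9504, -0.311 ,  0.0795],
       [ 1.    , -0.0003, -0.0001, -0.0002],
       [ 0.    , -0.311 ,  0.9504, -0.1438],
       [ 0.    ,  0.    ,  0.    ,  1.    ]])}
```

View pics/scene0.png

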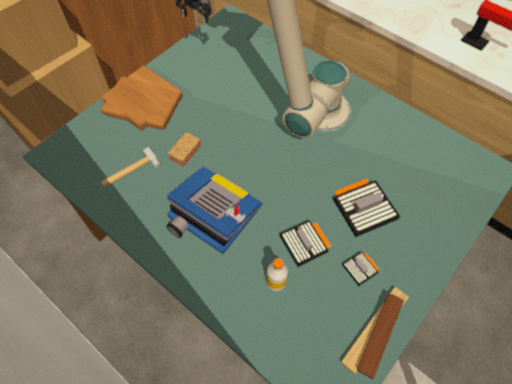

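View pics/top0.png

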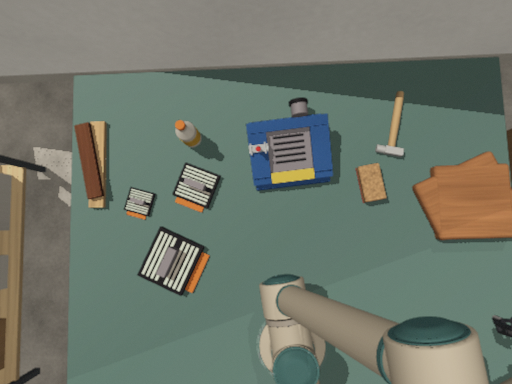

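The scene view shows the extractor at about (215,205). There are three cassettes: a middle-sized one at (305,242), a large one at (366,207) and a small one at (361,267). In the top view the middle one is at (197,185) with its tongue at (190,204). The bay is at (291,152), the red knob at (258,149) and the lip at (293,176).

```bash
python3 - <<'E'
from h import *
t=cv2.imread('pics/top0.png'); s=cv2.imread('pics/scene0.png')
def big(im,x0,y0,x1,y1,f,n):
    cv2.imwrite('pics/'+n,cv2.resize(im[y0:y1,x0:x1],None,fx=f,fy=f,interpolation=cv2.INTER_CUBIC))
big(t,120,90,340,220,3.6,'topz.png'); big(s,150,150,340,290,4,'scenez.png')
for n,uv,z in [('handle',(197,184),.035),('tongue',(190,204),.003),('bay',(291,152),.066),('knob',(258,149),.11),('lip',(293,176),.06),('bottlebase',(192,140),.05),('large',(172,261),.018),('sand',(372,182),.038)]:
    print(n,onz('top',uv,z))
E
```

```text
handle [0.5353 0.2992 0.035 ]
tongue [0.4714 0.331  0.003 ]
bay [ 0.6254 -0.0163  0.066 ]
knob [0.6296 0.0889 0.11  ]
lip [ 0.5474 -0.0201  0.06  ]
bottlebase [0.682  0.3108 0.05  ]
large [0.2823 0.3899 0.018 ]
sand [ 0.5216 -0.2784  0.038 ]
```

View pics/topz.png

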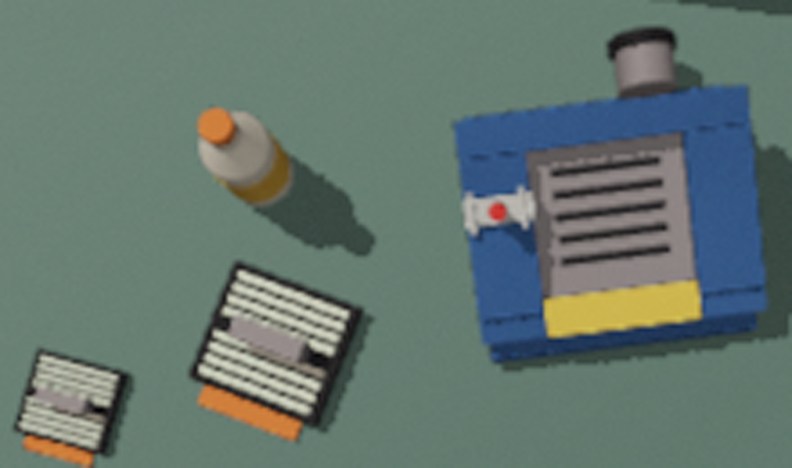

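View pics/scenez.png

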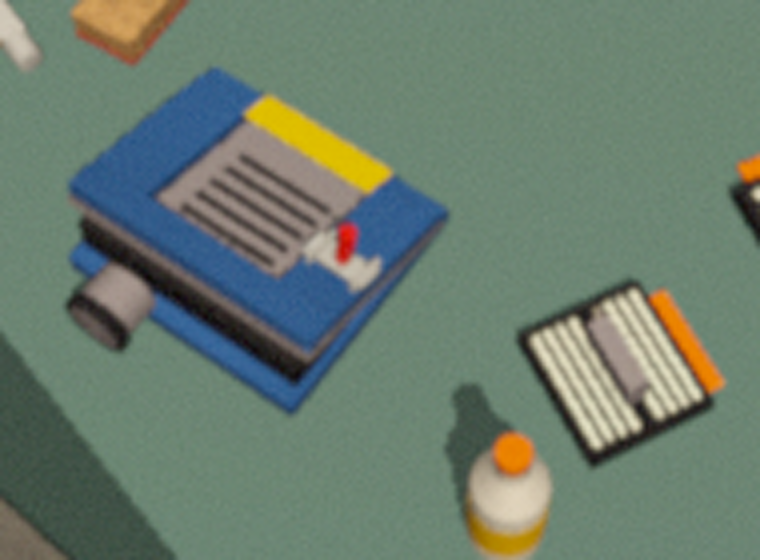

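```bash
cat >> h.py <<'E'
def Rq(q): return R.from_quat([q[1],q[2],q[3],q[0]])
def frame(xdir,zdir):
    z=np.array(zdir,float);z/=np.linalg.norm(z);x=np.array(xdir,float);x-=z*(x@z);x/=np.linalg.norm(x)
    return R.from_matrix(np.stack([x,np.cross(z,x),z],1))
def down(yawdeg):
    a=np.radians(yawdeg); return frame([np.cos(a),np.sin(a),0],[0,0,-1])
def plan(p,Rt,N,p0=None,R0=None):
    """how far to go: total turn, per-row shift in tool axes for N equal steps"""
    s=get_state(); p0=s['position'] if p0 is None else p0; R0=Rq(s['ee_rot']) if R0 is None else R0
    rv=(R0.inv()*Rt).as_rotvec(); print('turn/row',np.degrees(rv)/N)
    for i in range(N):
        Ri=R0*R.from_rotvec(rv*i/N); print(i,np.round(1000*Ri.inv().apply((np.array(p)-p0)/N),1))
E
python3 - <<'E'
from h import *
plan([.53,.27,.30],down(70),18)
E
```

```text
turn/row [-0.0045 -0.0033 -3.0745]
0 [ 32.3 -39.   -3.8]
1 [ 34.3 -37.2  -3.8]
2 [ 36.3 -35.3  -3.8]
3 [ 38.1 -33.3  -3.8]
4 [ 39.8 -31.2  -3.8]
5 [ 41.5 -29.   -3.8]
6 [ 43.  -26.8  -3.8]
7 [ 44.3 -24.4  -3.8]
8 [ 45.6 -22.   -3.8]
9 [ 46.7 -19.5  -3.8]
10 [ 47.7 -17.   -3.8]
11 [ 48.5 -14.4  -3.8]
12 [ 49.2 -11.8  -3.8]
13 [49.8 -9.1 -3.8]
14 [50.2 -6.5 -3.8]
15 [50.5 -3.8 -3.9]
16 [50.6 -1.  -3.9]
17 [50.6  1.7 -3.9]
```

Request:
drive_tool(
  targets=[0,0,-3,32,-39,-8,1,0,0,-3,34,-37,-8,1,0,0,-3,36,-35,-8,1,0,0,-3,38,-33,-8,1,0,0,-3,40,-31,-8,1,0,0,-3,41,-29,-8,1,0,0,-3,43,-27,-8,1,0,0,-3,44,-24,-6,1,0,0,-3,46,-22,-4,1,0,0,-3,47,-20,0,1,0,0,-3,48,-17,0,1,0,0,-3,48,-14,0,1],
)

```text
clock: 1.6
position: [0.4056, -0.0073, 0.2971]
ee_rot: [0.0, 0.903, 0.429, -0.0]
contact_force: [0.2, -1.0, -0.1]
width: 0.0854
```

Request:
drive_tool(
  targets=[0,0,-3,49,-12,0,1,0,0,-3,50,-9,0,1,0,0,-3,50,-6,0,1,0,0,-3,50,-4,0,1,0,0,-3,50,-1,0,1,0,0,-3,50,2,0,1,0,0,0,0,0,0,1,0,0,0,0,0,0,1],
)

```text
clock: 2.6
position: [0.5378, 0.2616, 0.2965]
ee_rot: [0.0, 0.826, 0.564, -0.001]
contact_force: [-1.2, -0.2, -1.2]
width: 0.0851
```

```bash
cat >> h.py <<'E'
def wsnap(f):
    s=get_state(); im=save('wrist',f); np.savez('pics/'+f+'.npz',p=s['position'],q=s['ee_rot']); return im
def wray(f,uv):
    d=np.load('pics/'+f+'.npz'); c=calibration('wrist'); K=np.array(c['mtx']);H=np.array(c['hand_eye']); Rt=Rq(d['q']).as_matrix()
    v=np.linalg.inv(K)@np.array([uv[0],uv[1],1.])
    return d['p']+Rt@H[:3,3], Rt@H[:3,:3]@v
def wz(f,uv,z):
    o,d=wray(f,uv); return o+d*(z-o[2])/d[2]
def wproj(f,p):
    d=np.load('pics/'+f+'.npz'); c=calibration('wrist'); K=np.array(c['mtx']);H=np.array(c['hand_eye']); Rt=Rq(d['q']).as_matrix()
    q=H[:3,:3].T@(Rt.T@(np.asarray(p)-d['p'])-H[:3,3]); q=K@q; return q[:2]/q[2]
E
python3 - <<'E'
from h import *
wsnap('w1.png'); s=get_state(); print(s['clock'],s['position'],s['ee_rot'],s['qpos'])
E
```

```text
2.65 [0.5377 0.2612 0.2969] [ 0.0001  0.826   0.5637 -0.0008] [ 0.3362  0.284   1.3331 -0.0006  1.5259  0.7094]
```

View pics/w1.png

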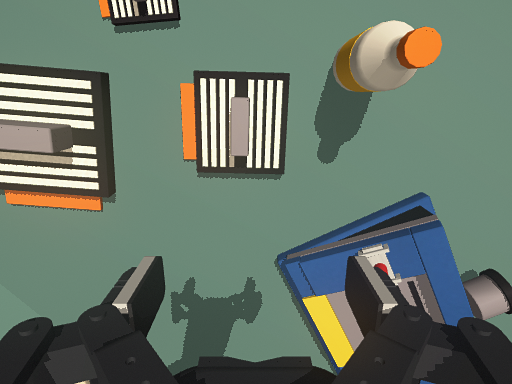

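The wrist view has the middle cassette at about (196–289, 72–173), its rib at (240,126) and its tongue at (188,122). The extractor is at lower right. I'll measure these from masks.

```bash
python3 - <<'E'
from h import *
im=cv2.imread('pics/w1.png'); 
c=im[50:200,160:310]; cv2.imwrite('pics/w1z.png',cv2.resize(c,None,fx=4,fy=4,interpolation=cv2.INTER_CUBIC))
hsv=cv2.cvtColor(im,cv2.COLOR_BGR2HSV)
m=((hsv[...,0]>5)&(hsv[...,0]<18)&(hsv[...,1]>170)&(hsv[...,2]>120)).astype(np.uint8)*255
mm=np.zeros_like(m); mm[60:190,165:205]=m[60:190,165:205]
k=max(cv2.findContours(mm,0,1)[0],key=cv2.contourArea); r=cv2.minAreaRect(k); b=cv2.boxPoints(r); print('tongue px',b, r)
for p in b: print(wz('w1.png',p,.006)[:2])
E
```

```text
tongue px [[179.8165  83.0551]
 [193.3222  82.4269]
 [196.8354 157.9612]
 [183.3297 158.5893]] ((188.32595825195312, 120.50810241699219), (75.61592864990234, 13.520267486572266), 87.33700561523438)
[0.4803 0.3828]
[0.497  0.3771]
[0.4599 0.2853]
[0.4419 0.2913]
```

View pics/w1z.png

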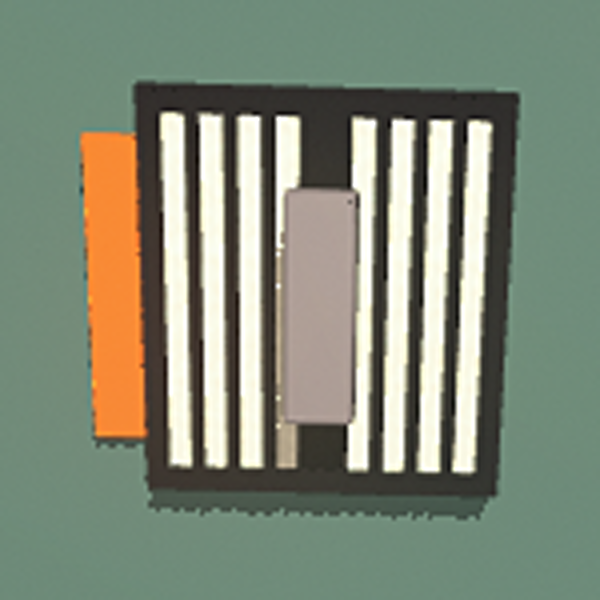

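```bash
python3 - <<'E'
from h import *
f='w1.png'
q=lambda a:(160+a[0]/4-.375,50+a[1]/4-.375)
print('slab');P=[]
for a in [(136,83),(519,93),(496,488),(150,484)]: P.append(wz(f,q(a),.018)[:2]); print(P[-1])
P=np.array(P); print(P.mean(0),[np.linalg.norm(P[i]-P[i-1]) for i in range(4)])
e=lambda v:np.degrees(np.arctan2(v[1],v[0])); print('x yaw',e(P[1]-P[0]),e(P[2]-P[3]),'y yaw',e(P[0]-P[3]),e(P[1]-P[2]))
Q=np.array([wz(f,q(a),.052)[:2] for a in [(286,188),(357,189),(352,423),(284,420)]]); print('rib',Q.mean(0),[np.linalg.norm(Q[i]-Q[i-1]) for i in range(4)], e(Q[0]-Q[3]),e(Q[1]-Q[2]))
t=(np.array([.4803,.3828])+[.4419,.2913])/2; y=np.radians(-22.8); print('from tongue',t+.08*np.array([np.cos(y),np.sin(y)]))
E
```

```text
slab
[0.5052 0.3887]
[0.6153 0.3425]
[0.5659 0.226 ]
[0.4558 0.2705]
[0.5356 0.3069] [np.float64(0.12803881383203233), np.float64(0.11938883942026761), np.float64(0.12652194123178787), np.float64(0.1187678447144709)]
x yaw -22.749127756494293 -22.017027434318784 y yaw 67.33382470216269 67.04920924150785
rib [0.5352 0.3067] [np.float64(0.06869489790698825), np.float64(0.020831837489204), np.float64(0.06934269243313554), np.float64(0.02112395030653937)] 66.79771111882853 67.04087842358855
from tongue [0.5348 0.306 ]
```

```bash
python3 - <<'E'
from h import *
plan([.61,-.06,.30],down(94),8)
E
```

```text
turn/row [-0.007   0.0087 -3.1721]
0 [-34.1  23.1  -0.4]
1 [-35.3  21.1  -0.4]
2 [-36.4  19.1  -0.4]
3 [-37.4  17.1  -0.4]
4 [-38.3  15.   -0.4]
5 [-39.1  12.9  -0.4]
6 [-39.7  10.7  -0.4]
7 [-40.3   8.5  -0.4]
```

Request:
drive_tool(
  targets=[0,0,-3,-34,23,0,1,0,0,-3,-35,21,0,1,0,0,-3,-36,19,0,1,0,0,-3,-37,17,0,1,0,0,-3,-38,15,0,1,0,0,-3,-39,13,0,1,0,0,-4,-40,11,0,1,0,0,-4,-40,9,0,1,0,0,0,0,0,0,1,0,0,0,0,0,0,1],
)

```text
clock: 3.9
position: [0.6082, -0.0583, 0.2976]
ee_rot: [-0.0, 0.679, 0.735, 0.0]
contact_force: [-0.6, 0.3, 0.8]
width: 0.0854
```

```bash
python3 - <<'E'
from h import *
wsnap('w2.png'); s=get_state(); print(s['clock'],s['position'],s['ee_rot'],s['qpos'])
im=cv2.imread('pics/w2.png'); cv2.imwrite('pics/w2z.png',cv2.resize(im[0:300,100:500],None,fx=2,fy=2,interpolation=cv2.INTER_CUBIC))
E
```

```text
3.95 [ 0.6083 -0.0577  0.2976] [-0.0002  0.6781  0.735   0.0002] [-0.2087  0.3039  1.3029  0.0005  1.5349 -0.2892]
```

View pics/w2z.png

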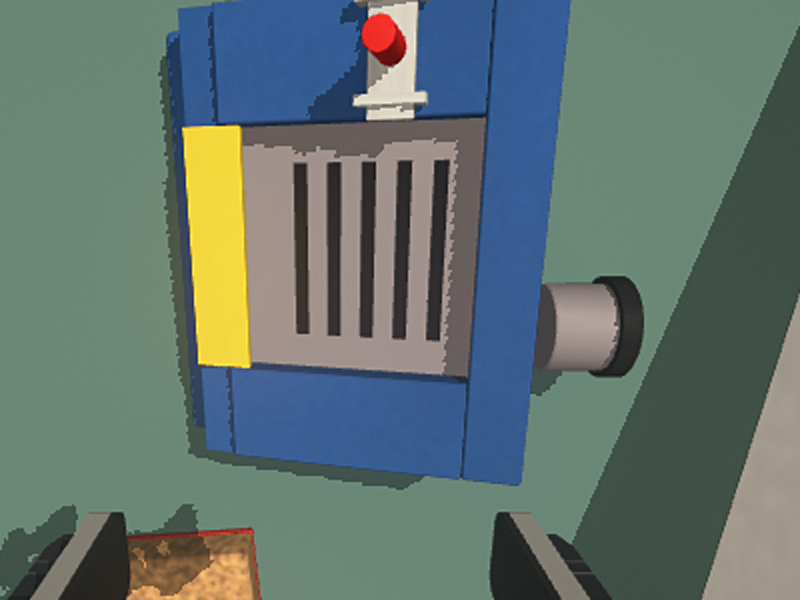

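```bash
cat > bay.py <<'E'
from h import *
S,C=np.sin(np.radians(16)),np.cos(np.radians(16))
S,C=np.sin(.28),np.cos(.28)
def fit(f,pts):
    A=[];B=[]
    for uv,b in pts:
        b=np.array(b)/1000; z=.066+b[0]*S+b[2]*C
        A.append([b[0]*C-b[2]*S,b[1]]); B.append(wz(f,uv,z)[:2])
    A=np.array(A);B=np.array(B); a0=A.mean(0);b0=B.mean(0)
    u,_,vt=np.linalg.svd((A-a0).T@(B-b0)); Rm=(u@vt).T
    t=b0-Rm@a0; res=(B-(A@Rm.T+t))*1000; sc=np.linalg.norm(B-b0)/np.linalg.norm(A-a0)
    return t,np.degrees(np.arctan2(Rm[1,0],Rm[0,0])),res,sc
E
python3 - <<'E'
from bay import *
im=cv2.imread('pics/w2.png');hsv=cv2.cvtColor(im,cv2.COLOR_BGR2HSV)
m=((hsv[...,0]>22)&(hsv[...,0]<34)&(hsv[...,1]>130)).astype(np.uint8)*255; m[:, :180]=0; m[200:]=0
k=max(cv2.findContours(m,0,1)[0],key=cv2.contourArea); ap=cv2.approxPolyDP(k,3,True)[:,0]; print(ap)
q=lambda a:(100+a[0]/2-.25,a[1]/2-.25)
pts=[(q((183,128)),(-105,70,17)),(q((242,126)),(-70,70,17)),(q((251,367)),(-70,-70,17)),(q((198,366)),(-105,-70,17)),(q((486,118)),(62,70,18)),(q((468,377)),(62,-70,18))]
t,y,res,sc=fit('w2.png',pts); print(t,y,sc);print(res)
t,y,res,sc=fit('w2.png',pts[:4]); print(t,y,sc);print(res)
print('knobtop',wz('w2.png',q((380,34)),.066+.015*S+.062*C))
E
```

```text
[[191  64]
 [199 181]
 [224 183]
 [219  63]]
[ 0.6385 -0.0117] 5.386595506230802 0.9914942580395891
[[ 0.3325 -0.3541]
 [ 1.2904 -0.5656]
 [ 0.0581  0.6609]
 [-0.9274 -0.9637]
 [ 0.1351 -2.1061]
 [-0.8887  3.3285]]
[ 0.6387 -0.0126] 4.974195399531021 0.9989078523039311
[[-0.3467 -0.2145]
 [ 0.5893 -0.1849]
 [ 0.3605  1.1325]
 [-0.6031 -0.7331]]
knobtop [0.6272 0.0875 0.1297]
```

```bash
python3 - <<'E'
from bay import *
def red(im,roi):
    h=cv2.cvtColor(im,cv2.COLOR_BGR2HSV); m=(((h[...,0]<5)|(h[...,0]>174))&(h[...,1]>150)&(h[...,2]>90)).astype(np.uint8)
    mm=np.zeros_like(m);x0,y0,x1,y1=roi; mm[y0:y1,x0:x1]=m[y0:y1,x0:x1]
    ys,xs=np.nonzero(mm); return np.array([xs.mean(),ys.mean()]),len(xs),(xs.min(),xs.max(),ys.min(),ys.max())
R_=[('top',red(cv2.imread('pics/top0.png'),(240,130,280,165))),('scene',red(cv2.imread('pics/scene0.png'),(215,195,255,225)))]
w=red(cv2.imread('pics/w2.png'),(250,0,320,40)); print(R_,w)
O=[];D=[]
for n,r in R_: o,d=ray(n,r[0]); O.append(o);D.append(d/np.linalg.norm(d))
o,d=wray('w2.png',w[0]); O.append(o);D.append(d/np.linalg.norm(d))
def tri(ix):
    A=sum(np.eye(3)-np.outer(D[i],D[i]) for i in ix); b=sum((np.eye(3)-np.outer(D[i],D[i]))@O[i] for i in ix); return np.linalg.solve(A,b)
for ix in ([0,1],[0,2],[1,2],[0,1,2]): print(ix,tri(ix))
yw=np.radians(5.2);Rb=R.from_euler('z',yw)*R.from_euler('y',-.28); t=np.array([.6386,-.012,.066])
for z in (26,44,62): print('pred',t+Rb.apply([.015,.105,z/1000]), wproj('w2.png',t+Rb.apply([.015,.105,z/1000])),proj('top',t+Rb.apply([.015,.105,z/1000])),proj('scene',t+Rb.apply([.015,.105,z/1000])))
for b in [(-105,70,17),(-70,70,17),(-70,-70,17),(-105,-70,17),(62,70,18),(62,-70,18),(62,-70,0),(62,70,0),(-70,-70,0),(-70,70,18)]:
    p=t+Rb.apply(np.array(b)/1000); print(b,wproj('w2.png',p),proj('top',p),proj('scene',p))
for nm in ('top','scene'):
    im=cv2.imread('pics/%s0.png'%nm); h=cv2.cvtColor(im,cv2.COLOR_BGR2HSV)
    m=((h[...,0]>22)&(h[...,0]<34)&(h[...,1]>150)).astype(np.uint8)*255
    k=max(cv2.findContours(m,0,1)[0],key=cv2.contourArea); print(nm,cv2.boxPoints(cv2.minAreaRect(k)))
E
```

```text
[('top', (array([257.7143, 148.5   ]), 14, (np.int64(256), np.int64(259), np.int64(147), np.int64(150)))), ('scene', (array([235.9394, 210.1212]), 33, (np.int64(234), np.int64(238), np.int64(206), np.int64(215))))] (array([291.5   ,  19.1478]), 406, (np.int64(281), np.int64(302), np.int64(7), np.int64(32)))
[0, 1] [0.6296 0.0898 0.1162]
[0, 2] [0.6306 0.0896 0.1119]
[1, 2] [0.6297 0.0893 0.1152]
[0, 1, 2] [0.6298 0.0894 0.1155]
pred [0.6363 0.0932 0.0951] [295.8978  19.224 ] [256.7927 147.9968] [235.5066 215.0062]
pred [0.6313 0.0928 0.1124] [292.8469  15.1027] [256.7146 148.326 ] [236.2147 211.5054]
pred [0.6264 0.0923 0.1297] [289.4315  10.4891] [256.634  148.6659] [236.935  207.9441]
(-105, 70, 17) [191.2257  63.3837] [272.178  183.1894] [246.9466 192.1815]
(-70, 70, 17) [219.8847  62.201 ] [270.8805 172.6164] [241.2772 197.5866]
(-70, -70, 17) [225.0555 183.8406] [313.8315 167.2086] [209.7414 177.9508]
(-105, -70, 17) [199.3738 182.0792] [314.8986 177.8432] [215.6946 172.9548]
(62, 70, 18) [343.2296  57.0075] [265.8599 131.6819] [218.3913 219.2433]
(62, -70, 18) [333.9    191.5616] [309.7415 126.0273] [185.737  197.9112]
(62, -70, 0) [334.6093 187.1966] [308.9958 126.0477] [185.466  201.4301]
(62, 70, 0) [343.5678  58.7665] [265.7954 131.6148] [217.8345 222.6804]
(-70, -70, 0) [229.8011 180.3658] [313.0829 166.6363] [209.3207 181.2496]
(-70, 70, 18) [219.544   62.1222] [270.8883 172.6551] [241.3171 197.3946]
top [[271.5487 173.0516]
 [312.9226 168.3231]
 [314.0024 177.7711]
 [272.6285 182.4996]]
scene [[211.2789 179.1717]
 [215.3305 172.588 ]
 [247.133  192.1588]
 [243.0815 198.7425]]
```

```bash
python3 - <<'E'
from h import *
plan([.5353,.3066,.28],down(67.2),9)
E
```

```text
turn/row [-0.0006 -0.003   3.0455]
0 [41.  -4.8  2. ]
1 [40.7 -7.   2. ]
2 [40.3 -9.2  2. ]
3 [ 39.7 -11.3   2. ]
4 [ 39.1 -13.4   2. ]
5 [ 38.3 -15.4   2. ]
6 [ 37.4 -17.4   2. ]
7 [ 36.4 -19.4   2. ]
8 [ 35.4 -21.3   2. ]
```

Request:
drive_tool(
  targets=[0,0,3,41,-5,2,1,0,0,3,41,-7,2,1,0,0,3,40,-9,2,1,0,0,3,40,-11,2,1,0,0,3,39,-13,2,1,0,0,3.1,38,-15,2,1,0,0,3.1,37,-17,2,1,0,0,3.1,36,-19,10,1,0,0,3.1,35,-21,20,1,0,0,0,0,0,50,1,0,0,0,0,0,45,1,0,0,0,0,0,0,1],
)

```text
clock: 5.45
position: [0.5332, 0.3043, 0.1551]
ee_rot: [-0.001, 0.832, 0.554, -0.004]
contact_force: [-0.0, -0.6, -0.2]
width: 0.0852
```

```bash
python3 - <<'E'
from h import *
wsnap('w3.png'); s=get_state(); print(s['clock'],s['position'],s['ee_rot'],s['qpos'])
plan([.5353,.3066,.023],down(67.2),1)
E
```

```text
5.5 [0.5355 0.3049 0.1578] [-0.0003  0.8323  0.5543 -0.0013] [0.4047 0.3854 1.5271 0.0001 1.2318 0.8005]
turn/row [-0.1103  0.1064  0.1201]
0 [  1.8  -0.5 134.8]
```

View pics/w3.png

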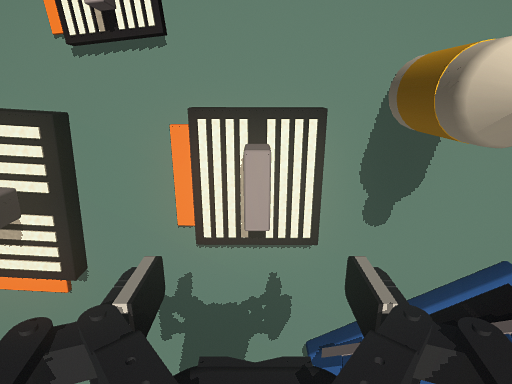

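The rib top now sits at about (257,188), centred between the fingers. I'll check it by ray cast.

```bash
python3 - <<'E'
from h import *
P=np.array([wz('w3.png',u,.052)[:2] for u in [(244,151),(270,151),(270,231),(245,231)]]); print(P.mean(0),P)
P=np.array([wz('w3.png',u,.018)[:2] for u in [(190,108),(327,108),(319,243),(196,243)]]); print(P.mean(0),P)
E
```

```text
[0.5349 0.3054] [[0.5385 0.3412]
 [0.5573 0.3333]
 [0.5318 0.2695]
 [0.5121 0.2776]]
[0.536  0.3062] [[0.5067 0.3879]
 [0.6151 0.3427]
 [0.567  0.2239]
 [0.455  0.2703]]
```

Request:
drive_tool(
  targets=[0,0,0,2,-0.5,50,1,0,0,0,0,0,45,1,0,0,0,0,0,24,1,0,0,0,0,0,10,1,0,0,0,0,0,0,1],
)

```text
clock: 6.12
position: [0.5384, 0.3071, 0.0308]
ee_rot: [0.0, 0.833, 0.554, 0.001]
contact_force: [0.4, 0.9, -0.2]
width: 0.0852
```

```bash
python3 - <<'E'
from h import *
s=get_state(); print(s['clock'],s['position'],s['contact_force'])
plan([.5353,.3066,.023],down(67.2),1)
E
```

```text
6.125 [0.5384 0.3071 0.0308] [ 0.3932  0.8672 -0.2013]
turn/row [ 0.1018 -0.1038  0.0553]
0 [-1.7 -2.6  7.7]
```

Request:
drive_tool(
  targets=[0,0,0,0,-1,5,1,0,0,0,0,0,0,1],
)

```text
clock: 6.38
position: [0.5366, 0.3071, 0.0251]
ee_rot: [0.0, 0.833, 0.554, 0.001]
contact_force: [0.2, -0.6, -0.6]
width: 0.0853
```

```bash
python3 - <<'E'
from h import *
for i in range(3):
    s=get_state(); print(s['clock'],s['position'],s['contact_force'])
plan([.5353,.3066,.023],down(67.2),1)
E
```

```text
6.375 [0.5366 0.3071 0.0251] [ 0.2447 -0.6283 -0.5539]
6.375 [0.5366 0.3071 0.0251] [ 0.2447 -0.6283 -0.5539]
6.375 [0.5366 0.3071 0.0251] [ 0.2447 -0.6283 -0.5539]
turn/row [ 0.0535 -0.0472  0.0607]
0 [-1.  -1.   2.1]
```

Now close.

Request:
drive_tool(
  targets=[0,0,0,0,-1,1.5,1,0,0,0,0,0,0,0,0,0,0,0,0,0,0,0,0,0,0,0,0,0,0,0,0,0,0,0,0,0,0,0,0,0,0,0],
  grip_force=60,
)

```text
clock: 7.12
position: [0.5357, 0.3073, 0.0229]
ee_rot: [0.0, 0.833, 0.554, 0.0]
contact_force: [0.0, -0.8, 1.4]
width: 0.0211
```

```bash
python3 - <<'E'
from h import *
s=get_state(); print(s['clock'],s['position'],s['contact_force'],s['width'],s['moment'])
E
```

```text
7.125 [0.5357 0.3073 0.0229] [ 0.0409 -0.7692  1.3649] 0.02108345606115232 [-0.0693 -0.0812  0.0161]
```

```bash
cat >> bay.py <<'E'
T0=np.array([.6386,-.012,.066]); YAW=np.radians(5.2)
OFF=np.array([0.0,0.0008,.023])  # TCP in cassette frame rel. underside centre (x,y,z)
def Rc(al): return R.from_euler('z',YAW)*R.from_euler('y',-(.28+np.radians(al)))
def tcp(tip,al,off=OFF):
    """TCP pose for tongue tip at bay coords (mm), raised al deg"""
    T=T0+Rc(0).apply(np.array(tip)/1000); c=Rc(al)
    p=T+c.apply(np.array([.08,0,0])+off); m=c.as_matrix()
    return p,R.from_matrix(np.stack([m[:,1],m[:,0],-m[:,2]],1))
def tip(off=OFF):
    """tongue tip in bay coords (mm), raise angle, lateral errors, from the measured pose"""
    s=get_state(); Rt=Rq(s['ee_rot']).as_matrix(); c=np.stack([Rt[:,1],Rt[:,0],-Rt[:,2]],1)
    T=s['position']-c@(np.array([.08,0,0])+off); b=Rc(0).as_matrix()
    rel=b.T@c; e=R.from_matrix(rel).as_euler('yxz',degrees=True)
    return 1000*b.T@(T-T0),-e[0],e[1:],b.T@s['contact_force'],s['clock']
E
python3 - <<'E'
from bay import *
p,r=tcp((-62,0,80),12); print(p, r.as_quat())
s=get_state(); plan(p,r,10,s['position']+[0,0,.20],Rq(s['ee_rot']))
E
```

```text
[ 0.6167 -0.0132  0.1837] [0.6542 0.7165 0.1789 0.1634]
turn/row [-2.7444  0.6827 -2.7385]
0 [-26.4  19.9   3.9]
1 [-27.4  18.4   4.5]
2 [-28.3  16.8   5. ]
3 [-29.1  15.2   5.5]
4 [-29.9  13.5   5.8]
5 [-30.5  11.8   6. ]
6 [-31.1  10.    6.2]
7 [-31.6   8.2   6.3]
8 [-32.1   6.4   6.2]
9 [-32.4   4.6   6.1]
```

Request:
drive_tool(
  targets=[0,0,0,0,0,-10,0,0,0,0,0,0,-40,0,0,0,0,0,0,-50,0,0,0,0,0,0,-50,0,0,0,0,0,0,-50,0,0,0,0,0,0,0,0],
)

```text
clock: 7.88
position: [0.5375, 0.3083, 0.228]
ee_rot: [0.001, 0.833, 0.554, 0.005]
contact_force: [-0.1, -0.2, -2.6]
width: 0.021
```

```bash
python3 - <<'E'
from bay import *
wsnap('w4.png')
s=get_state(); print(s['clock'],s['position'],s['contact_force'],s['width'],s['moment'])
E
```

```text
7.925 [0.5359 0.3076 0.2249] [ 0.3724 -0.4273 -3.5193] 0.021174090809273943 [-0.0035 -0.0056 -0.0489]
```

View pics/w4.png

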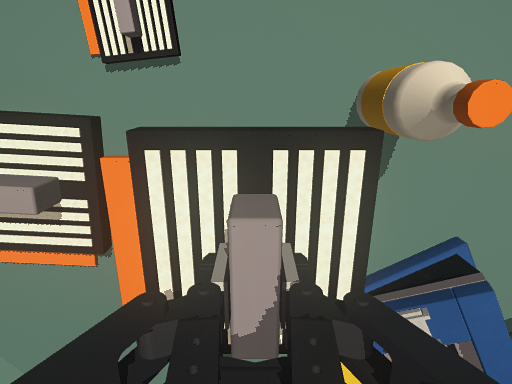

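```bash
python3 - <<'E'
from bay import *
c=calibration('wrist');K=c['mtx'];H=c['hand_eye']
for t in [(64.2,-60,5),(64.2,60,5),(49.2,-80,17+0),(34.2,-11,-29),(34.2,11,-29)]:
    q=H[:3,:3].T@(np.array(t)/1000-H[:3,3]);q=K@q;print(t,q[:2]/q[2])
E
```

```text
(64.2, -60, 5) [126.0516 128.7804]
(64.2, 60, 5) [384.7142 128.6887]
(49.2, -80, 17) [ 99.9322 155.9413]
(34.2, -11, -29) [227.448  216.0608]
(34.2, 11, -29) [283.707  216.0401]
```

Request:
drive_tool(
  targets=[-2.7,0.7,-2.7,-26,20,0,0,-2.7,0.7,-2.7,-27,18,0,0,-2.7,0.7,-2.7,-28,17,0,0,-2.7,0.7,-2.7,-29,15,3,0,-2.7,0.7,-2.7,-30,13,4,0,-2.7,0.7,-2.7,-31,12,5,0,-2.7,0.7,-2.7,-31,10,6,0,-2.7,0.7,-2.7,-32,8,6,0,-2.7,0.7,-2.7,-32,6,6,0,-2.7,0.7,-2.7,-32,4,6,0,0,0,0,0,0,0,0,0,0,0,0,0,0,0],
)

```text
clock: 9.43
position: [0.6107, -0.0118, 0.1993]
ee_rot: [0.157, 0.658, 0.715, 0.177]
contact_force: [-0.6, -0.1, -2.5]
width: 0.0211
```

```bash
python3 - <<'E'
from bay import *
wsnap('w5.png'); save('scene','s5.png'); save('top','t5.png')
print(get_state()['position'],tip(),get_state()['width'])
p,r=tcp((-62,0,40),12); plan(p,r,1)
s=cv2.imread('pics/s5.png');t=cv2.imread('pics/t5.png')
cv2.imwrite('pics/c5.png',np.hstack([cv2.resize(s[130:270,150:290],(390,390)),cv2.resize(t[90:230,220:360],(390,390))]))
E
```

```text
[ 0.6119 -0.0111  0.2009] (array([-62.0161,   3.1419,  98.4576]), np.float64(11.520807617394915), array([ 0.2965, -0.3318]), array([-1.2743,  0.3209, -2.7856]), 9.575) 0.021073936045227355
turn/row [-0.4783 -0.2227 -0.3853]
0 [ -2.8 -11.8  56.6]
```

View pics/w5.png

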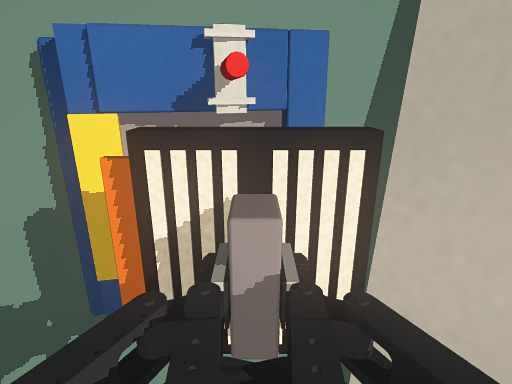

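View pics/c5.png

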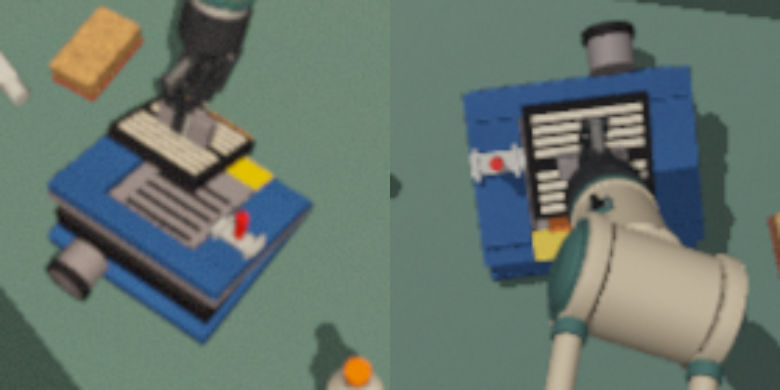

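The wrist view shows the cassette over the bay. Lip corners are at (68,115) and (120,113), and the knob top is at (236,66). I'll use them to check the bay pose.

```bash
python3 - <<'E'
from bay import *
b=Rc(0)
for q in [(-105,70,17),(-70,70,17),(15,105,62),(62,70,18)]: print(q,wproj('w5.png',T0+b.apply(np.array(q)/1000)))
im=cv2.imread('pics/w5.png'); cv2.imwrite('pics/w5z.png',cv2.resize(im[10:150,30:330],None,fx=2.6,fy=2.6,interpolation=cv2.INTER_CUBIC))
E
```

```text
(-105, 70, 17) [ 67.0853 113.9407]
(-70, 70, 17) [117.8295 112.9641]
(15, 105, 62) [237.3091  56.9178]
(62, 70, 18) [287.0204 109.7661]
```

View pics/w5z.png

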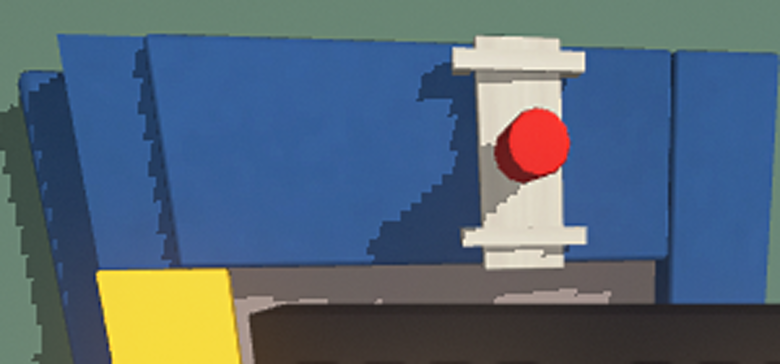

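```bash
python3 - <<'E'
from bay import *
b=Rc(0).as_matrix()
def onbay(f,uv,z):
    o,d=wray(f,uv); o=b.T@(o-T0); d=b.T@d; return 1000*(o+d*(z/1000-o[2])/d[2])
g=lambda a:(30+a[0]/2.6,10+a[1]/2.6)
print('knob',onbay('w5.png',g((540,142)),62), onbay('w2.png',(290,17),62))
print('boltend',onbay('w5.png',g((487,268)),26),onbay('w5.png',g((565,268)),26),'far end',onbay('w5.png',g((518,37)),26))
print('rim',onbay('w5.png',g((300,264)),18),onbay('w5.png',g((600,262)),18))
E
```

```text
knob [ 15.1273 100.4814  62.    ] [16.2402 99.8457 62.    ]
boltend [ 3.8007 68.9123 26.    ] [27.2345 68.4478 26.    ] far end [ 15.1232 130.2907  26.    ]
rim [-49.9619  70.7033  18.    ] [39.7987 69.6097 18.    ]
```

Request:
drive_tool(
  targets=[-0.5,-0.2,-0.4,-3,-4,19,0,0,0,0,0,-4,19,0,0,0,0,0,-4,19,0,0,0,0,0,0,0,0,0,0,0,0,0,0,0],
)

```text
clock: 10.2
position: [0.6289, -0.0131, 0.1461]
ee_rot: [0.164, 0.654, 0.716, 0.18]
contact_force: [-0.2, 0.5, -1.8]
width: 0.0212
```

```bash
python3 - <<'E'
from bay import *
print(tip())
p,r=tcp((-63,-.5,12),12); plan(p,r,1)
E
```

```text
(array([-60.6508,  -1.0675,  40.3257]), np.float64(12.140234678941498), array([-0.029 ,  0.0059]), array([-0.6622,  0.5138, -1.6693]), 10.2)
turn/row [0.1402 0.0272 0.0118]
0 [ 0.6 -8.2 27.4]
```

Request:
drive_tool(
  targets=[0,0,0,0.5,-3,10,0,0,0,0,0,-3,10,0,0,0,0,0,-2,7,0,0,0,0,0,0,0,0,0,0,0,0,0,0,0],
)

```text
clock: 10.82
position: [0.6343, -0.0128, 0.1178]
ee_rot: [0.164, 0.654, 0.716, 0.179]
contact_force: [-0.4, -0.6, -2.8]
width: 0.021
```

```bash
python3 - <<'E'
from bay import *
wsnap('w6.png'); save('scene','s6.png')
print(tip())
p,r=tcp((-63,-.5,3),12); plan(p,r,1)
s=cv2.imread('pics/s6.png')
cv2.imwrite('pics/c6.png',cv2.resize(s[140:260,150:270],(600,600),interpolation=cv2.INTER_CUBIC))
E
```

```text
(array([-63.1032,  -1.2167,  11.9673]), np.float64(12.127980972369564), array([-0.0455, -0.0553]), array([-0.7809,  0.2039, -2.8558]), 10.925)
turn/row [ 0.128   0.0561 -0.0446]
0 [ 0.8 -1.7  9. ]
```

View pics/w6.png

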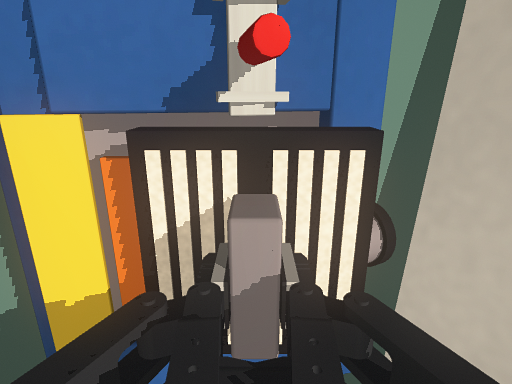

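View pics/c6.png

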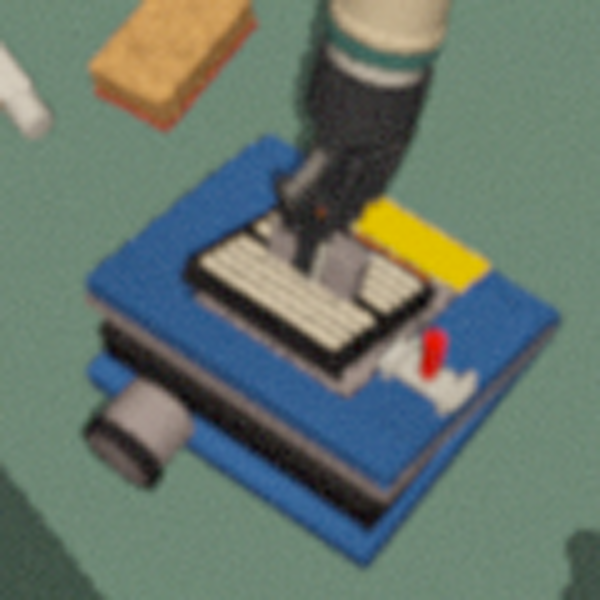

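Request:
drive_tool(
  targets=[0,0,0,0.5,-1,4,0,0,0,0,0,-1,3,0,0,0,0,0,0,0,0,0,0,0,0,0,0,0],
)

```text
clock: 11.42
position: [0.6356, -0.012, 0.1106]
ee_rot: [0.164, 0.654, 0.716, 0.179]
contact_force: [-0.6, 0.0, -2.1]
width: 0.021
```

```bash
python3 - <<'E'
from bay import *
print(tip())
p,r=tcp((-79,-.5,3.5),12); plan(p,r,1)
E
```

```text
(array([-64.0027,  -0.5013,   4.443 ]), np.float64(12.084513684745053), array([-0.0276, -0.0485]), array([-1.1244,  0.0534, -1.8658]), 11.425)
turn/row [ 0.0845  0.0371 -0.0417]
0 [  0.  -14.8  -2.1]
```

Request:
drive_tool(
  targets=[0,0,0,0,-0.3,1.5,0,0,0,0,0,0,0,0,0,0,0,0,0,0,0],
)

```text
clock: 11.8
position: [0.636, -0.012, 0.1092]
ee_rot: [0.164, 0.654, 0.716, 0.179]
contact_force: [0.4, -0.3, -2.1]
width: 0.0208
```

Request:
drive_tool(
  targets=[0,0,0,0,-0.3,1.5,0,0,0,0,0,0,0,0,0,0,0,0,0,0,0],
)

```text
clock: 12.18
position: [0.6364, -0.012, 0.1076]
ee_rot: [0.164, 0.654, 0.716, 0.179]
contact_force: [0.5, 0.5, -2.2]
width: 0.0211
```

```bash
python3 - <<'E'
from bay import *
print(tip())
p,r=tcp((-79,-.5,2),12); plan(p,r,1)
E
```

```text
(array([-63.9959,  -0.5455,   1.3824]), np.float64(12.080548311168423), array([-0.029 , -0.0482]), array([-0.1095,  0.4893, -2.262 ]), 12.175)
turn/row [ 0.0805  0.0384 -0.0411]
0 [  0.1 -14.5  -3.6]
```

Request:
drive_tool(
  targets=[0,0,0,0,-4,-1,0,0,0,0,0,-4,-1,0,0,0,0,0,-3,-0.7,0,0,0,0,0,0,0,0,0,0,0,0,0,0,0],
)

```text
clock: 12.8
position: [0.6257, -0.0131, 0.105]
ee_rot: [0.164, 0.654, 0.716, 0.179]
contact_force: [0.1, -0.6, -2.7]
width: 0.021
```

```bash
python3 - <<'E'
from bay import *
print(tip()); wsnap('w7.png')
p,r=tcp((-79,-.5,2),12); plan(p,r,1)
E
```

```text
(array([-75.0761,  -0.6569,   1.8176]), np.float64(12.107764686956484), array([-0.0405, -0.0536]), array([-0.7248, -0.5817, -2.6337]), 12.8)
turn/row [ 0.109   0.0489 -0.039 ]
0 [ 0.2 -3.8 -0.9]
```

View pics/w7.png

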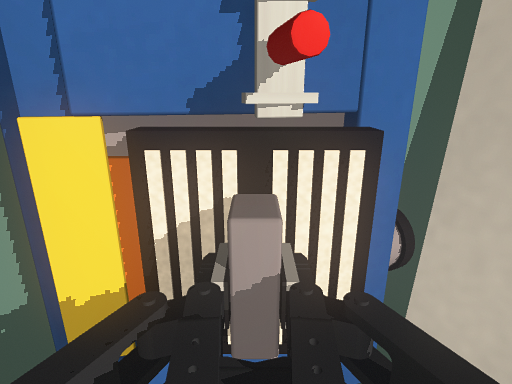

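The tongue's outer part is now hidden under the yellow lip (edge at about x = 107–130) and there's no contact force. I'll continue to the pocket end.

Request:
drive_tool(
  targets=[0,0,0,0,-3,-0.7,0,0,0,0,0,-2,-0.5,0,0,0,0,0,0,0,0,0,0,0,0,0,0,0],
)

```text
clock: 13.35
position: [0.6206, -0.0135, 0.1037]
ee_rot: [0.164, 0.654, 0.716, 0.179]
contact_force: [-0.3, -0.3, -2.5]
width: 0.0212
```

```bash
python3 - <<'E'
from bay import *
print(tip())
E
```

```text
(array([-80.3107,  -0.5879,   1.9144]), np.float64(12.09756252596407), array([-0.0345, -0.053 ]), array([-1.0524, -0.2889, -2.3419]), 13.35)
```

Request:
drive_tool(
  targets=[0,0,0,0,-1.5,-0.3,0,0,0,0,0,0,0,0,0,0,0,0,0,0,0],
)

```text
clock: 13.72
position: [0.6191, -0.0136, 0.1032]
ee_rot: [0.164, 0.654, 0.716, 0.179]
contact_force: [-0.2, -0.5, -2.9]
width: 0.0207
```

```bash
python3 - <<'E'
from bay import *
print(tip())
E
```

```text
(array([-81.9191,  -0.5638,   1.866 ]), np.float64(12.08981943578106), array([-0.0316, -0.0541]), array([-1.0269, -0.489 , -2.7578]), 13.725)
```

Request:
drive_tool(
  targets=[0,0,0,0,-1,-0.2,0,0,0,0,0,0,0,0,0,0,0,0,0,0,0],
)

```text
clock: 14.1
position: [0.6186, -0.0137, 0.1032]
ee_rot: [0.165, 0.654, 0.716, 0.18]
contact_force: [1.4, -0.4, -2.0]
width: 0.0209
```

Request:
drive_tool(
  targets=[0,0,0,0,-1,-0.2,0,0,0,0,0,0,0,0,0,0,0,0,0,0,0],
)

```text
clock: 14.48
position: [0.6184, -0.0139, 0.1034]
ee_rot: [0.165, 0.654, 0.716, 0.18]
contact_force: [5.1, 2.3, -2.9]
width: 0.0209
```

```bash
python3 - <<'E'
from bay import *
print(tip())
E
```

```text
(array([-82.492 ,  -0.8255,   2.1448]), np.float64(12.232610537548771), array([-0.0682, -0.0792]), array([ 4.2852,  1.8061, -4.1983]), 14.475)
```

```bash
python3 - <<'E'
from bay import *
s=get_state()
p,r=tcp((-81.3,-.5,2),12); 
R0=Rq(s['ee_rot']); print('backoff', 1000*R0.inv().apply(p-s['position']))
p1,r1=tcp((-81.3,-.5,1.5),8);plan(p1,r1,2,p,r)
p2,r2=tcp((-81.3,-.5,1),4);plan(p2,r2,2,p1,r1)
p3,r3=tcp((-81.3,-.5,.5),1);plan(p3,r3,2,p2,r2)
E
```

```text
backoff [0.3822 1.2256 0.7173]
turn/row [ 2. -0.  0.]
0 [-0.   0.7  3.1]
1 [-0.   0.8  3. ]
turn/row [ 2.  0. -0.]
0 [0.  0.7 3.1]
1 [0.  0.8 3. ]
turn/row [ 1.5 -0.  -0. ]
0 [-0.   0.5  2.4]
1 [-0.   0.6  2.3]
```

Request:
drive_tool(
  targets=[0,0,0,0,2.4,0.5,0,0,0,0,0,0,0,0,2,0,0,0,0.7,3.1,0,2,0,0,0,0.8,3,0,0,0,0,0,0,0,0,0,0,0,0,0,0,0],
)

```text
clock: 15.22
position: [0.6225, -0.0129, 0.0978]
ee_rot: [0.14, 0.66, 0.722, 0.154]
contact_force: [0.3, -0.1, -3.2]
width: 0.0213
```

```bash
python3 - <<'E'
from bay import *
print(tip())
E
```

```text
(array([-82.7046,  -0.225 ,   1.0872]), np.float64(7.99771733306721), array([ 0.0045, -0.044 ]), array([-0.6148, -0.1665, -3.1059]), 15.225)
```

Request:
drive_tool(
  targets=[2,0,0,0,1.2,2.9,0,2,0,0,0,1.2,2.9,0,0,0,0,0,0,0,0,0,0,0,0,0,0,0],
)

```text
clock: 15.72
position: [0.6271, -0.0126, 0.0937]
ee_rot: [0.118, 0.664, 0.727, 0.129]
contact_force: [-0.2, -0.0, -2.0]
width: 0.021
```

```bash
python3 - <<'E'
from bay import *
print(tip()); wsnap('w8.png')
E
```

```text
(array([-81.5586,  -0.2773,   1.1888]), np.float64(4.04119592540206), array([-0.0036, -0.0534]), array([-0.7443, -0.0192, -1.8804]), 15.725)
```

View pics/w8.png

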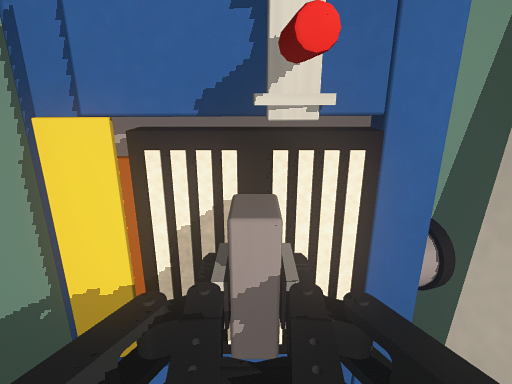

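Request:
drive_tool(
  targets=[1.5,0,0,0,0.5,2.3,0,1.5,0,0,0,0.5,2.3,0,0,0,0,0,0,0,0,0,0,0,0,0,0,0],
)

```text
clock: 16.27
position: [0.6305, -0.0124, 0.0899]
ee_rot: [0.1, 0.667, 0.73, 0.11]
contact_force: [0.5, -0.7, -3.3]
width: 0.0214
```

```bash
python3 - <<'E'
from bay import *
print(tip())
E
```

```text
(array([-80.7037,  -0.4432,   0.7369]), np.float64(1.0668537533000897), array([-0.019 , -0.0448]), array([-0.5284, -0.735 , -3.289 ]), 16.275)
```

Request:
drive_tool(
  targets=[1.1,0,0,0,-0.2,1.8,0,0,0,0,0,0,0,0,0,0,0,0,0,0,0],
)

```text
clock: 16.65
position: [0.6309, -0.0125, 0.0883]
ee_rot: [0.094, 0.668, 0.731, 0.103]
contact_force: [-0.1, 0.2, -2.9]
width: 0.0213
```

Request:
drive_tool(
  targets=[0,0,0,0,0,1,0,0,0,0,0,0,0,0,0,0,0,0,0,0,0],
)

```text
clock: 17.02
position: [0.6309, -0.0125, 0.0878]
ee_rot: [0.094, 0.668, 0.731, 0.103]
contact_force: [-2.7, -0.3, 4.5]
width: 0.0213
```

```bash
python3 - <<'E'
from bay import *
print(tip())
E
```

```text
(array([-81.3493,  -0.5216,   0.0627]), np.float64(-0.005468895017511436), array([-0.0312, -0.0483]), array([-1.381 , -0.0242,  5.0766]), 17.025)
```

Request:
drive_tool(
  targets=[0,0,0,0,0,0.6,0,0,0,0,0,0,0,0,0,0,0,0,0,0,0],
)

```text
clock: 17.4
position: [0.631, -0.0125, 0.0878]
ee_rot: [0.094, 0.668, 0.731, 0.103]
contact_force: [-6.3, 0.5, 8.1]
width: 0.0215
```

```bash
python3 - <<'E'
from bay import *
print(tip(),get_state()['moment']); wsnap('w9.png'); save('scene','s9.png')
s=cv2.imread('pics/s9.png'); w=cv2.imread('pics/w9.png')
cv2.imwrite('pics/c9.png',np.hstack([cv2.resize(s[150:250,160:260],(390,390),interpolation=cv2.INTER_CUBIC),cv2.resize(w[100:240,0:400],(400*1,140)) if 0 else cv2.resize(w[90:230,60:200],(390,390))]))
E
```

```text
(array([-81.2862,  -0.556 ,   0.0788]), np.float64(0.0044841701866587536), array([-0.0383, -0.0371]), array([-3.7925,  1.0696,  9.5297]), 17.4) [-0.0003  0.7404  0.0649]
```

View pics/c9.png

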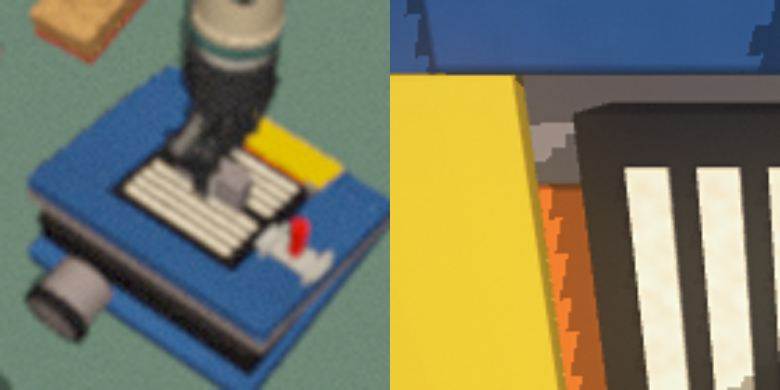

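View pics/w9.png

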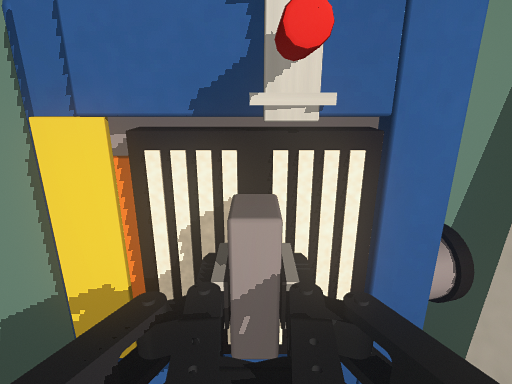

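Request:
drive_tool(
  targets=[0,0,0,0,0,-1,0,0,0,0,0,0,0,0.6,0,0,0,0,0,0,0.6,0,0,0,0,0,0,0.6,0,0,0,0,0,0,0.6,0,0,0,0,0,0,0.6],
)

```text
clock: 18.25
position: [0.6311, -0.0125, 0.0877]
ee_rot: [0.094, 0.668, 0.731, 0.103]
contact_force: [-0.3, -0.8, 0.0]
width: 0.0516
```

Request:
drive_tool(
  targets=[0,0,0,0,0,-20,0.6,0,0,0,0,0,-30,0.6,0,0,0,0,0,-30,0.6,0,0,0,0,0,-30,0.6,0,0,0,0,0,0,0.6,0,0,0,0,0,0,0.6],
)

```text
clock: 19.0
position: [0.6003, -0.0151, 0.1926]
ee_rot: [0.094, 0.668, 0.731, 0.103]
contact_force: [0.9, 0.6, 0.1]
width: 0.0513
```

```bash
python3 - <<'E'
from bay import *
s=get_state(); print(s['clock'],s['position'],s['contact_force'],s['width']); wsnap('w10.png')
E
```

```text
19.0 [ 0.6003 -0.0151  0.1926] [0.8697 0.622  0.1499] 0.05133038517422086
```

View pics/w10.png

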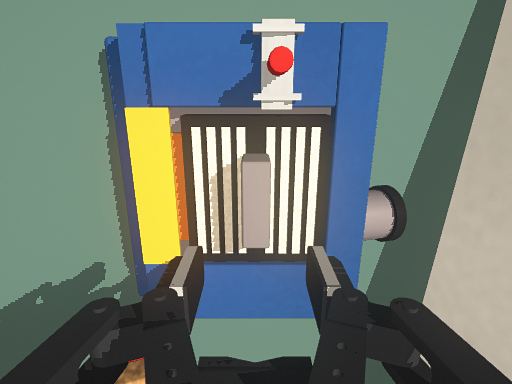

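The cassette lies in the bay, with top-face corners near (183,115) and (331,114), and the tongue is under the lip. I'll check flatness and find the knob.

```bash
cat >> bay.py <<'E'
def onbay(f,uv,z):
    b=Rc(0).as_matrix(); o,d=wray(f,uv); o=b.T@(o-T0); d=b.T@d; return 1000*(o+d*(z/1000-o[2])/d[2])
E
python3 - <<'E'
from bay import *
f='w10.png'
for u in [(183,115),(331,114),(326,262),(191,258)]: print(u,onbay(f,u,18))
print('knob',onbay(f,(281,59),62)); 
im=cv2.imread('pics/w10.png');cv2.imwrite('pics/w10z.png',cv2.resize(im[10:280,100:360],None,fx=2.2,fy=2.2,interpolation=cv2.INTER_CUBIC))
s=get_state(); print('tool axes in bay',(Rc(0).inv()*Rq(s['ee_rot'])).as_matrix(), 1000*Rc(0).inv().apply(s['position']-T0))
E
```

```text
(183, 115) [-58.8797  64.0343  18.    ]
(331, 114) [58.6051 64.6538 18.    ]
(326, 262) [ 63.8101 -67.9079  18.    ]
(191, 258) [-60.7141 -63.6674  18.    ]
knob [ 14.6041 100.7113  62.    ]
tool axes in bay [[ 0.0011  1.     -0.0025]
 [ 1.     -0.0011  0.0001]
 [ 0.0001 -0.0025 -1.    ]] [ -2.2985   0.4702 131.8064]
```

View pics/w10z.png

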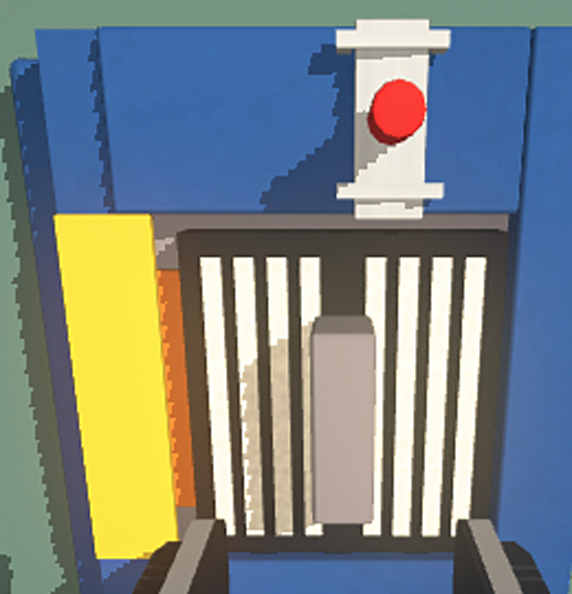

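Request:
drive_tool(
  targets=[0,0,0,34,6,0,0.6,0,0,0,33,6,0,0.6,0,0,0,33,5,0,0.6,0,0,0,0,0,20,0.6,0,0,0,0,0,15,0.6,0,0,0,0,0,0,0.6,0,0,0,0,0,0,0.6],
)

```text
clock: 19.92
position: [0.6178, 0.0863, 0.1643]
ee_rot: [0.094, 0.668, 0.731, 0.103]
contact_force: [0.5, 0.7, -0.3]
width: 0.0512
```

```bash
python3 - <<'E'
from bay import *
s=get_state(); wsnap('w11.png')
print(s['clock'],1000*Rc(0).inv().apply(s['position']-T0),s['qpos'])
E
```

```text
19.925 [15.8505 99.7402 97.7092] [ 0.0155  0.2593  1.7424  0.0264  0.8613 -0.088 ]
```

View pics/w11.png

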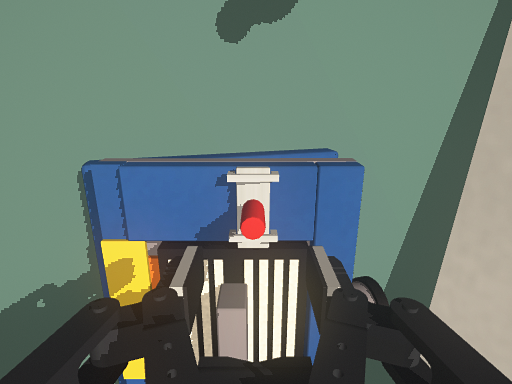

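The knob top at (253,228) lies midway between the fingertips (about 198 and 308). I'll descend and grip it.

Request:
drive_tool(
  targets=[0,0,0,0.5,-1,20,0.6,0,0,0,0,0,20,0.6,0,0,0,0,0,12,0.6,0,0,0,0,0,7,0.6,0,0,0,0,0,0,0.6],
)

```text
clock: 20.6
position: [0.633, 0.0885, 0.1074]
ee_rot: [0.094, 0.668, 0.731, 0.103]
contact_force: [-0.3, 0.1, -0.2]
width: 0.0511
```

```bash
python3 - <<'E'
from bay import *
s=get_state(); wsnap('w12.png')
b=Rc(0).inv();print(s['clock'],1000*b.apply(s['position']-T0),b.apply(s['contact_force']))
E
```

```text
20.6 [ 14.8334 100.5874  38.8452] [-0.301   0.0831 -0.0951]
```

View pics/w12.png

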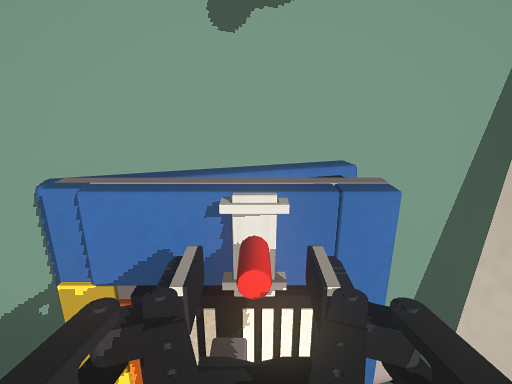

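Request:
drive_tool(
  targets=[0,0,0,0,0,0,0,0,0,0,0,0,0,0,0,0,0,0,0,0,0,0,0,0,0,0,0,0,0,0,0,0,0,0,0],
  grip_force=25,
)

```text
clock: 21.28
position: [0.6325, 0.0886, 0.108]
ee_rot: [0.094, 0.668, 0.731, 0.103]
contact_force: [-3.9, -0.1, 5.9]
width: 0.015
```

Request:
drive_tool(
  targets=[0,0,0,-4,0,0,0,0,0,0,-4,0,0,0,0,0,0,-4,0,0,0,0,0,0,-4,0,0,0,0,0,0,-4,0,0,0,0,0,0,-2,0,0,0,0,0,0,0,0,0,0],
)

```text
clock: 22.15
position: [0.6344, 0.067, 0.108]
ee_rot: [0.094, 0.668, 0.731, 0.103]
contact_force: [-4.7, 0.8, 5.6]
width: 0.0149
```

```bash
python3 - <<'E'
from bay import *
s=get_state()
b=Rc(0).inv();print(s['clock'],s['width'],1000*b.apply(s['position']-T0),b.apply(s['contact_force']))
E
```

```text
22.15 0.014920063851595038 [14.5148 79.0114 39.5457] [-2.827   1.2172  6.6872]
```

Request:
drive_tool(
  targets=[0,0,0,-2,0,0,0,0,0,0,-2,0,0,0,0,0,0,0,0,0,0,0,0,0,0,0,0,0],
)

```text
clock: 22.65
position: [0.6348, 0.0632, 0.108]
ee_rot: [0.094, 0.668, 0.731, 0.103]
contact_force: [-4.1, 1.3, 5.0]
width: 0.0148
```

```bash
python3 - <<'E'
from bay import *
s=get_state()
b=Rc(0).inv();print(s['clock'],s['width'],1000*b.apply(s['position']-T0),b.apply(s['contact_force']))
E
```

```text
22.65 0.01483572909397839 [14.5553 75.2001 39.565 ] [-2.4554  1.7066  5.9493]
```

Request:
drive_tool(
  targets=[0,0,0,-1.5,0,0,0,0,0,0,0,0,0,0,0,0,0,0,0,0,0],
)

```text
clock: 23.02
position: [0.6348, 0.0631, 0.108]
ee_rot: [0.093, 0.668, 0.731, 0.104]
contact_force: [-3.8, 5.6, 5.9]
width: 0.015
```

```bash
python3 - <<'E'
from bay import *
s=get_state()
b=Rc(0).inv();print(s['clock'],s['width'],1000*b.apply(s['position']-T0),b.apply(s['contact_force']))
E
```

```text
23.025 0.015023866473871402 [14.5306 75.143  39.5499] [-1.5236  5.9358  6.6177]
```

Request:
drive_tool(
  targets=[0,0,0,-1,0,0,0,0,0,0,0,0,0,0,0,0,0,0,0,0,0],
)

```text
clock: 23.4
position: [0.6348, 0.063, 0.108]
ee_rot: [0.092, 0.668, 0.731, 0.104]
contact_force: [-4.1, 7.9, 6.0]
width: 0.015
```

```bash
python3 - <<'E'
from bay import *
s=get_state()
b=Rc(0).inv();print(s['clock'],s['width'],1000*b.apply(s['position']-T0),b.apply(s['contact_force']))
E
```

```text
23.4 0.014978308697320626 [14.5153 75.0363 39.549 ] [-1.6149  8.2716  6.6833]
```

Request:
drive_tool(
  targets=[0,0,0,0,0,0,0.6,0,0,0,0,0,0,0.6,0,0,0,0,0,0,0.6,0,0,0,0,0,0,0.6,0,0,0,0,0,-15,0.6,0,0,0,0,0,-30,0.6,0,0,0,0,0,-40,0.6,0,0,0,0,0,-40,0.6,0,0,0,0,0,0,0.6,0,0,0,0,0,0,0.6],
)

```text
clock: 24.65
position: [0.6007, 0.0571, 0.228]
ee_rot: [0.094, 0.668, 0.731, 0.103]
contact_force: [-0.7, 0.4, 0.6]
width: 0.0511
```

```bash
python3 - <<'E'
from bay import *
s=get_state(); wsnap('w13.png')
b=Rc(0).inv();print(s['clock'],s['width'],1000*b.apply(s['position']-T0),b.apply(s['contact_force']))
save('scene','s13.png')
E
```

```text
24.65 0.05114678225169214 [ 14.4715  72.2657 164.3553] [-0.4274  0.4723  0.7637]
```

View pics/w13.png

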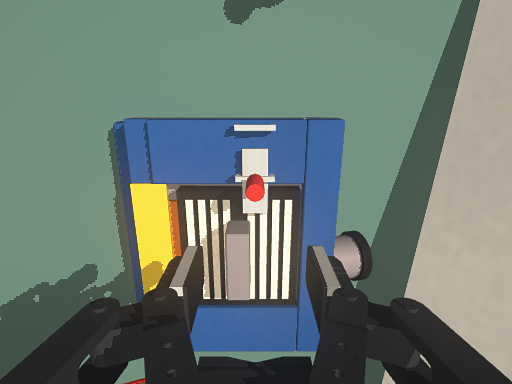

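The bolt now reaches over the cassette's edge, with its end at row 212 and the knob at (255,187). I'll check its position and the bystanders.

```bash
python3 - <<'E'
from bay import *
f='w13.png'
print('knob',onbay(f,(255,189),62),'bolt end',onbay(f,(256,213),26),'far end',onbay(f,(255,149),26))
print([onbay(f,u,18).round(1) for u in [(178,186),(300,186)]])
s=cv2.imread('pics/s13.png');cv2.imwrite('pics/s13z.png',cv2.resize(s[90:310,90:350],(780,600*780//780),interpolation=cv2.INTER_CUBIC))
E
```

```text
knob [14.8188 78.0414 62.    ] bolt end [15.8034 43.1599 26.    ] far end [ 14.8932 104.6599  26.    ]
[array([-58.9,  67.9,  18. ]), array([58. , 67.7, 18. ])]
```

View pics/s13z.png

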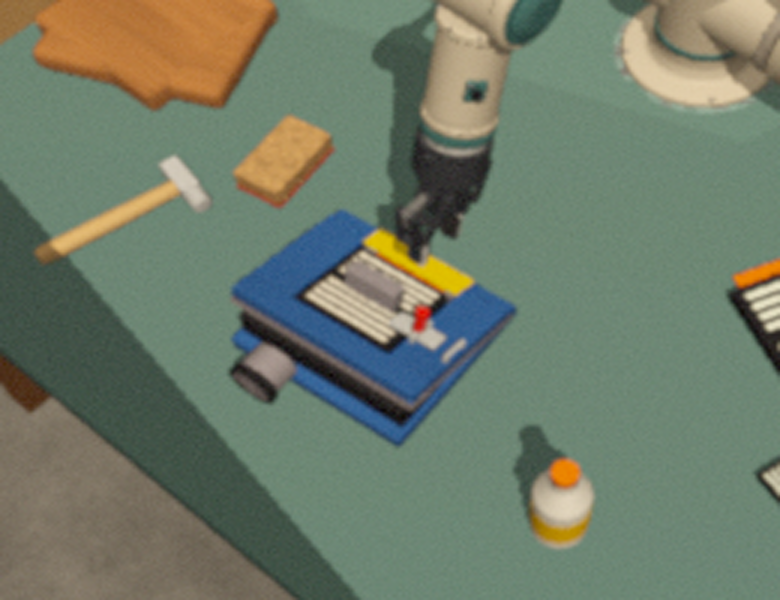

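```bash
python3 - <<'E'
from bay import *
im=cv2.imread('pics/w13.png');cv2.imwrite('pics/w13z.png',cv2.resize(im[110:310,120:320],(600,600),interpolation=cv2.INTER_CUBIC))
for q in [(-60,65,18),(60,65,18),(-60,-65,18),(60,-65,18),(15,75,62),(15,78,62),(62,70,18)]: print(q,(wproj('w13.png',T0+Rc(0).apply((np.array(q)+[-1.5,-.5,0] if abs(q[1])==65 else np.array(q))/1000))-[120,110])*3)
E
```

```text
(-60, 65, 18) [166.644  238.0687]
(60, 65, 18) [541.1653 237.6155]
(-60, -65, 18) [195.037  580.6408]
(60, -65, 18) [525.3826 580.2665]
(15, 75, 62) [405.673  247.6775]
(15, 78, 62) [405.6669 237.1451]
(62, 70, 18) [552.9132 221.0732]
```

View pics/w13z.png

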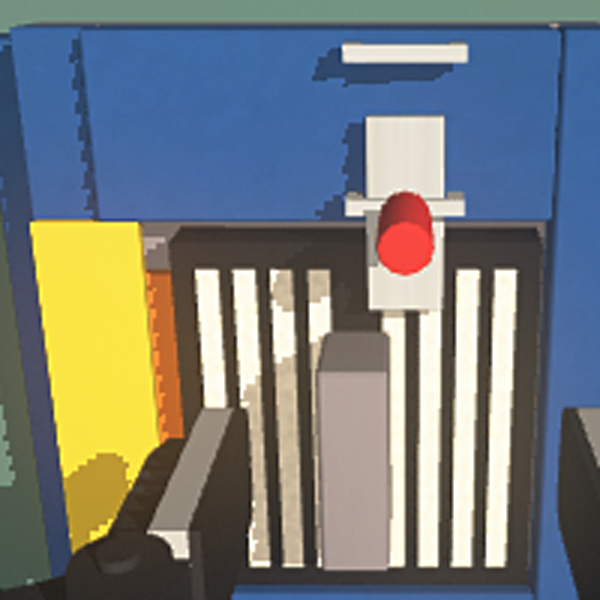

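The knob top centre (row 247) and the cassette's top-face edge (row 238) both match the predictions for a closed bolt and a seated cassette. The gripper is clear, so I'm handing in.

```bash
python3 - <<'E'
from rig import sign_off,get_state
print(get_state()['clock'],get_state()['contact_force']); print(sign_off())
E
```

```text
24.75 [ 0.37984822 -0.06443074  0.30047192]
the job is handed in; nothing more can be done
None
```

The middle-sized cassette is fitted flat in the bay with its tongue under the yellow lip, and the bolt is closed over its edge. I handed in at 24.75 s; `sign_off()` gives no verdict.

- **Fitting:** I gripped the cassette by its rib and slid the tongue under the lip at about 12° until it touched the pocket end. I backed off about 1.5 mm and lowered the upper edge to 0°. I let go only after it met the floor, at height about 0 and with under 10 N. A look afterwards showed the top-face corners clear of the gripper where a seated cassette's should be.
- **Bolt:** It started about 4–5 mm in rather than fully open. I slid it by the knob until it stopped at bay y 75 mm, where force rose to about 8 N without further movement. The last pictures put its end at bay y 43 mm, reaching about 22 mm over the edge.
- **At hand-in:** The gripper was open and clear, with no contact force beyond sensor noise. In the last scene view the sanding block, glue bottle and hammer looked undisturbed; I did not measure their positions.
- **Disagreements:** Two rough readings from the last wrist picture were off: the knob at 78 mm (expected 75) and the cassette edge at 68 mm (expected about 65). The enlarged picture matched the expected values for both.

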